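Feel for the empty cells and put the bushings away

ROBOT

A 6-joint arm with a two-finger parallel gripper is mounted at the origin on the work surface. World frame = base frame: x ahead of the robot, y to its left, z up, the work surface at z = 0. Lengths are in m, angles in rad, forces in N, time in s.
With the tool pointing down it reaches from about 0.25 to 0.775 m from the base axis. Payload 4 kg.
Tool frame: the origin (TCP) lies between the finger pads; the fingertips stand 8 mm ahead of it and the grasp point (between the pads) lies 11 mm behind it; z points along the fingers, y is the line along which they close (so a half turn about z gives the same grasp; the last joint's range is limited). The gripper opens to 94 mm and grips with 3 to 60 N. Pads are 16 mm wide; open, the fingers measure 119 mm over their backs; the gripper's body (75 mm by 177 mm) begins 78 mm behind the grasp point.
Start: joints at [1.176, 0.087, 1.371, -0, 1.684, -0.103], TCP at [0.158, 0.527, 0.214] pointing down, gripper open.
Joint ranges: [-3.1, 3.1], [-0.76, 2.03], [0.27, 2.55], [-1.08, 4.22], [0.17, 2.65], [-2.57, 2.57]. Speed limits (rad/s): [2.79, 2.79, 3.14, 3.14, 3.14, 3.14].

INTERFACE

Orientations are given as a unit quaternion [x, y, z, w].
In Python, from plant import bot, grab_frame, calibration, spotter gives the robot as it stands.
- The arm moves only by the tool jog_arm, never from a script. Its argument "deltas" is a list that holds one entry, the list of rows, each a list of 7 numbers: the closure, from 0 (fully open) to 1 (shut), then the shift along the tool's x, y, z in units of 150 mm (1.0 is 150 mm), then the turn, a rotation vector about the tool's x, y, z in units of 360 degrees (1.0 is 360 degrees). In form: [[[fingers, tx, ty, tz, wx, wy, wz], ...]]. A call has 1 to 20 rows; each row shifts and turns the commanded pose from where the row before left it, along the tool's axes as they then stand; what a row does not reach is not made up. A row lasts 1/12 s, in which the tool goes at most 41.7 mm and 7.16 degrees, less where a joint would pass 70% of its speed; a pose out of reach is approached as far as the arm can. A call with a number of a shift or a turn outside -1 to 1 is refused whole. A call with a gripper value outside its range is refused whole. The fingers move at their own pace and stop on an object; the grip force is fixed at half the most. Time passes only in rows, so rows that do not move let the fingers close. It gives the time, the measured TCP pose, the force and the opening at its end, in the units of the state.
- bot.state(): the state, without advancing time (a new reading comes with each control period).
- grab_frame(name): name is "scene" or "top"; returns (picture, depth): 420x560x3 uint8, red, green, blue; 420x560 float32, m along the optical axis (not along the pixel's ray), 0 where there is no reading.
- calibration(name): a dict with "mtx" (3x3 intrinsics, pixels), "xyz" and "attitude" of the camera in the world. Camera axes: x right, y up, looking along -z (the intrinsics and any distortion apply to the point x, -y, -z); pixel columns grow to the right and rows downward; lengths in m; the calibration is good to about 2 mm. A picture is of the moment at which its call begins. calibration takes no time and is no camera call.
- bot.hand_in(): hands the job in, once; it reports no verdict.
Trained networks look in the newest picture that a camera, given by its name, has taken for a name from the list of things; names that differ only in an ending like _2 or _b are one class to them, and where a whole thing is asked for, a point or a joint stands for the part that bears it (a point fixed in the world has none). Each returns a list of dicts, best first, with "confidence" (0 to 1); they miss things now and then, are a little off and sometimes report something else, mostly with a low value. They report only what shows in the picture. A call takes as long as a camera call. They do not tell look-alikes from the thing itself.
- spotter.spot_in(target, camera): "bbox" ([left, top, right, bottom] in pixels, round what is visible of it).
The state is a dict: "t": time; "q": joint angles; "qvel": joint speeds; "tau": joint torques, N m; "position": TCP position; "ee_rot": TCP orientation; "contact_force": force on the tool from outside, world axes, zero at the start; "moment": the same for the moment, N m; "grip_width": finger opening in m.
Only numpy, scipy, OpenCV 4.12 (cv2) and the standard library are available. Lean on these libraries where they do the work, as an engineer would, in place of code of your own. Each camera call takes 0.05 s, during which the arm holds its last target. There are 200 camera calls.

TASK

Put the two capped bushings away in the two empty cells of the aluminium storage block. Every cell shows the same black disc, so feel by pressing which two discs give; stand a bushing upright on each of those and press it fully home, until its cap is level with the caps of the stored bushings. Do not tip a bushing over, and leave the micrometer, the mouse and the ring gauge where they are.

Things in the scene. Friction and masses are not known exactly. Their poses are not given: they have to be found in the camera images.
- tray: aluminium storage block 150 x 214 x 60 mm (its x, y, z), fixed to the bench at a varying place and yaw. Origin: centre of its underside; flat deck 60 mm above it. Six round through cells, 33 mm across, mouth chamfered 2 mm, in 2 rows (x = -31, +31 mm) of 3 (y = -62, 0, +62 mm). Each shows a like flat black disc 30 mm across, its top 8 mm above the deck; which two cells are empty changes every time.
- bushing_a: loose capped drill bushing, standing upright: steel cylinder 30 mm across, 34 mm tall, lower edge chamfered 2 mm, with a flat black plastic cap 30 mm across and 10 mm thick fixed on top (44 mm tall in all, 90 to 170 g). Origin: centre of its underside; z up its axis. The two bushings are alike; either may go in either empty cell
- bushing_b: loose capped drill bushing, standing upright: steel cylinder 30 mm across, 34 mm tall, lower edge chamfered 2 mm, with a flat black plastic cap 30 mm across and 10 mm thick fixed on top (44 mm tall in all, 90 to 170 g). Origin: centre of its underside; z up its axis. The two bushings are alike; either may go in either empty cell
- micrometer: bystander: black and steel micrometer lying flat, about 160 x 60 mm and up to 25 mm high; origin near its middle, at its underside
- mouse: bystander: black computer mouse, 108 x 60 x 34 mm; origin at the centre of its underside
- ring_gauge: bystander: plain steel ring 52 mm across, 28 mm bore, 18 mm high, lying flat; origin at the centre of its underside
- tray_hole0 (a point): centre of a cell's mouth, on the deck (60 mm above the bench; the black disc's top starts 8 mm above it), at x = -31, y = -62 mm in the tray's frame. In a full cell (four of the six) the disc is the cap of a stored bushing, which does not give at all
- tray_hole1 (a point): centre of a cell's mouth, on the deck (60 mm above the bench; the black disc's top starts 8 mm above it), at x = -31, y = +0 mm in the tray's frame. In an empty cell (two of the six) the disc is a sliding floor held by friction only: pressed with about 5 N it sinks straight down and stays where it is left; a bushing's weight alone does not sink it
- tray_hole2 (a point): centre of a cell's mouth, on the deck (60 mm above the bench; the black disc's top starts 8 mm above it), at x = -31, y = +62 mm in the tray's frame. An empty cell's floor stops 44 mm below where it starts (36 mm below the deck); a bushing pressed home on it has its cap's top 8 mm above the deck, level with the stored ones
- tray_hole3 (a point): centre of a cell's mouth, on the deck (60 mm above the bench; the black disc's top starts 8 mm above it), at x = +31, y = -62 mm in the tray's frame
- tray_hole4 (a point): centre of a cell's mouth, on the deck (60 mm above the bench; the black disc's top starts 8 mm above it), at x = +31, y = +0 mm in the tray's frame
- tray_hole5 (a point): centre of a cell's mouth, on the deck (60 mm above the bench; the black disc's top starts 8 mm above it), at x = +31, y = +62 mm in the tray's frame
Things that resemble listed ones, but are neither listed nor needed, are in the scene too. What is shaped like the bushing_b but green is not meant.

How it is judged:
By the outcome, as a careful person would: the job done as asked, in the order asked, and still so for the second after the job is handed in, with the robot touching nothing.
It also fails if it takes over 67 s, if anything falls off the work surface, if the arm or the gripper's body presses on something with over 40 N, if the wrist force passes 120 N, or if a joint passes its speed limit or range.

## Working session

There is one attempt and no reset: what is moved stays moved. The work goes in short steps, Python scripts to look and compute and a tool call to move; the robot and the scene stay as the last step left them, time stands still between calls to the robot, and variables do not carry over. Pictures are saved under pics/ and viewed, on a budget of 10 in all, crops included, one or two more only if the job needs it, and the job is handed in when it is done.

Besides the shell and the picture viewer there is one more tool, called after ">>>" as name(argument=value, ...), one argument or row to a line, values as JSON. jog_arm: Moves the arm, as the interface text tells. Its arguments: {"type":"object","properties":{"deltas":{"type":"array"}},"required":["deltas"]}

```bash
mkdir -p pics
cat > h.py <<'E'
import numpy as np, cv2
from plant import bot, grab_frame, calibration, spotter
from scipy.spatial.transform import Rotation as R
def cal(n):
    c=calibration(n); a=np.array(c["attitude"],float)
    M=a if a.shape==(3,3) else R.from_quat(a).as_matrix()
    return np.array(c["mtx"]),np.array(c["xyz"]),M,c
def cloud(n,d):
    K,p,M,_=cal(n); v,u=np.mgrid[:d.shape[0],:d.shape[1]]
    P=np.stack([(u-K[0,2])/K[0,0]*d,-(v-K[1,2])/K[1,1]*d,-d],-1)
    return P@M.T+p
def ray(n,u,v,z):
    K,p,M,_=cal(n); r=M@np.array([(u-K[0,2])/K[0,0],-(v-K[1,2])/K[1,1],-1]); return p+r*(z-p[2])/r[2]
def save(n,f,**k):
    im,d=grab_frame(n); cv2.imwrite(f,im[:,:,::-1]); return im,d
E
python3 - <<'E'
from h import *
for n in("scene","top"):
    im,d=save(n,f"pics/{n}0.png"); np.save(f"{n}0.npy",d); print(calibration(n))
    for t in("tray","bushing_a","micrometer","mouse","ring_gauge"):
        print(t,[(np.round(x["bbox"]).tolist(),round(x["confidence"],2)) for x in spotter.spot_in(t,n)])
s=bot.state();print(s)
E
```

```text
{'mtx': array([[505.95815078,   0.        , 277.82343514],
       [  0.        , 505.95815078, 206.77606013],
       [  0.        ,   0.        ,   1.        ]]), 'xyz': array([1.48286951, 0.26662795, 0.88623137]), 'attitude': array([0.25075161, 0.32725986, 0.73438067, 0.53917497])}
tray [([174.0, 167.0, 276.0, 247.0], 0.58)]
bushing_a [([346.0, 258.0, 360.0, 276.0], 0.82), ([388.0, 196.0, 398.0, 215.0], 0.72), ([358.0, 234.0, 373.0, 254.0], 0.51)]
micrometer [([144.0, 145.0, 169.0, 179.0], 0.86)]
mouse [([102.0, 192.0, 147.0, 224.0], 0.69)]
ring_gauge [([435.0, 233.0, 455.0, 256.0], 0.58)]
{'mtx': array([[383.546531  ,   0.        , 278.86384215],
       [  0.        , 383.546531  , 205.98354585],
       [  0.        ,   0.        ,   1.        ]]), 'xyz': array([0.44489086, 0.01581353, 1.04221974]), 'attitude': array([ 0.03604344, -0.05391282, -0.70322696,  0.7080015 ])}
tray [([279.0, 166.0, 374.0, 246.0], 0.7)]
bushing_a [([184.0, 187.0, 196.0, 199.0], 0.68), ([163.0, 250.0, 179.0, 264.0], 0.52), ([190.0, 157.0, 202.0, 173.0], 0.5)]
micrometer [([410.0, 224.0, 436.0, 282.0], 0.88)]
mouse [([404.0, 159.0, 432.0, 202.0], 0.87)]
ring_gauge [([107.0, 213.0, 130.0, 231.0], 0.83)]
{'t': 0.6, 'q': array([ 1.17593341e+00,  8.71951053e-02,  1.37069569e+00,  1.50782812e-06,
        1.68357177e+00, -1.03075583e-01]), 'qvel': array([-8.90821429e-04, -2.47695206e-06, -4.22613388e-04, -9.34992225e-05,
       -1.11511274e-03, -1.50466385e-03]), 'tau': array([-5.74726910e-04, -3.39777482e+01, -3.02419066e+01,  7.16957124e-02,
        2.36130261e-02, -1.78121547e-05]), 'position': array([0.15821764, 0.52678155, 0.21351074]), 'ee_rot': array([1.45376574e-01, 9.89376393e-01, 6.32223733e-05, 1.53009732e-05]), 'contact_force': array([-0.01758562, -0.496844  , -0.16659098]), 'moment': array([-0.04342111,  0.03284825, -0.00245948]), 'grip_width': 0.09350598668627594}
```

```bash
python3 -c "
import cv2
a=cv2.imread('pics/scene0.png');b=cv2.imread('pics/top0.png')
cv2.imwrite('pics/both.png',cv2.resize(cv2.vconcat([b,a]),None,fx=.71,fy=.71))"
```

```text
(no output)
```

View pics/top0.png

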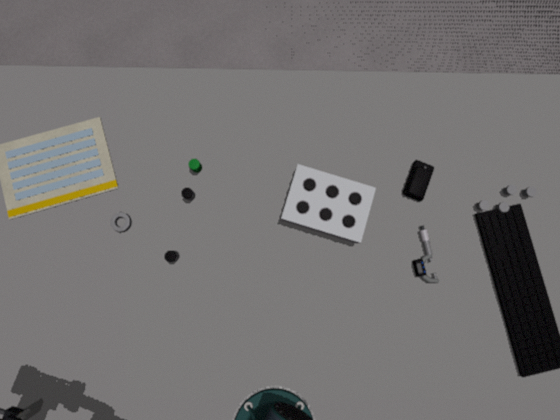

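View pics/scene0.png

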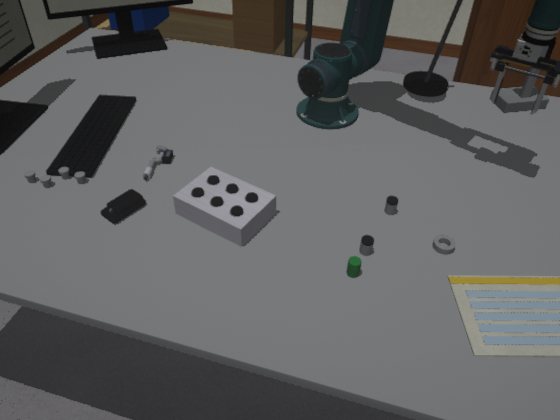

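The top view shows the black bushings at (188,194) and (172,256), a green look-alike at (195,165), and the tray's discs around (305..355, 185..220). The scene view shows the same black bushings at (367,244) and (391,204).

```bash
cat > m.py <<'E'
from h import *
def discs(n,im,box,z,thr,amin=30):
    l,t,r,b=box; sub=im[t:b,l:r].max(2); g=cv2.resize(sub,None,fx=4,fy=4,interpolation=cv2.INTER_CUBIC)
    k,_,st,ce=cv2.connectedComponentsWithStats((g<thr).astype(np.uint8))
    o=[]
    for i in range(1,k):
        x,y,w,h,a=st[i]
        if a/16>amin: 
            u,v=(ce[i]+.5)/4-.5+[l,t]; o.append((ray(n,u,v,z)[:2],a/16,w/4,h/4,(u,v)))
    return o
E
python3 - <<'E'
from m import *
np.set_printoptions(precision=4,suppress=True)
B={"top":[(285,172,370,235),[(178,184,200,206),(160,246,184,268)]],"scene":[(186,170,265,222),[(355,232,380,258),(381,192,404,218)]]}
L=np.array([[x,y] for x in(-31,31) for y in(-62,0,62)])/1000
for n in B:
    im=cv2.imread(f"pics/{n}0.png")[:,:,::-1]; d=np.load(f"{n}0.npy"); C=cloud(n,d)
    o=discs(n,im,B[n][0],.068,70)
    for q in o: print(n,q[0],q[1:4], "z",np.median(C[int(q[4][1])-1:int(q[4][1])+2,int(q[4][0])-1:int(q[4][0])+2,2]))
    P=np.array([q[0] for q in o if q[1]<400])
    if len(P)==6:
        c=P.mean(0)
        best=None
        for yaw in np.arange(-90,90,.25):
            a=np.radians(yaw);Q=L@np.array([[np.cos(a),np.sin(a)],[-np.sin(a),np.cos(a)]])+c
            e=np.sqrt((np.linalg.norm(Q[:,None]-P[None],axis=2).min(1)**2).mean())
            if best is None or e<best[0]: best=(e,yaw,Q)
        print("tray",c,best)
    for b in B[n][1]:
        Z=C[b[1]:b[3],b[0]:b[2]].reshape(-1,3); T=Z[(Z[:,2]>.037)&(Z[:,2]<.06)]
        print("bush z",T[:,2].max(),"top pts",len(T),(T[:,:2].max(0)+T[:,:2].min(0))/2,T[:,:2].mean(0),[q[:4] for q in discs(n,im,b,.044,40)])
E
```

```text
top [ 0.6268 -0.0861] (np.float64(103.6875), np.float64(11.5), np.float64(11.75)) z 0.06800702389454993
top [ 0.6092 -0.1452] (np.float64(105.5), np.float64(12.0), np.float64(11.5)) z 0.06929590262417884
top [ 0.5916 -0.2041] (np.float64(105.4375), np.float64(11.75), np.float64(11.5)) z 0.06944896044765747
top [ 0.568  -0.0687] (np.float64(103.4375), np.float64(11.75), np.float64(11.25)) z 0.0692882363473879
top [ 0.5503 -0.1275] (np.float64(104.875), np.float64(11.5), np.float64(11.75)) z 0.06743552065783431
top [ 0.5327 -0.1864] (np.float64(107.5625), np.float64(12.0), np.float64(11.75)) z 0.06725596987034688
top [ 0.5127 -0.0743] (np.float64(180.4375), np.float64(46.5), np.float64(14.5)) z 0.0012344931135521708
bush z 0.050077500340562464 top pts 104 [0.6078 0.2342] [0.6076 0.2335] [(array([0.6036, 0.2309]), np.float64(95.625), np.float64(11.25), np.float64(11.25))]
bush z 0.04938940001185632 top pts 110 [0.4425 0.2702] [0.4431 0.2705] [(array([0.4413, 0.2673]), np.float64(101.8125), np.float64(13.0), np.float64(10.75))]
scene [ 0.5391 -0.1858] (np.float64(83.0), np.float64(11.75)
[... 416 characters left out ...]
 np.float64(10.0)) z 0.07030713146817025
scene [ 0.6337 -0.0853] (np.float64(99.1875), np.float64(12.25), np.float64(10.0)) z 0.06928571720628007
tray [ 0.5864 -0.1355] (np.float64(0.0003087754809427125), np.float64(-16.75), array([[ 0.5388, -0.186 ],
       [ 0.5567, -0.1266],
       [ 0.5746, -0.0672],
       [ 0.5982, -0.2038],
       [ 0.6161, -0.1445],
       [ 0.6339, -0.0851]]))
bush z 0.04862155741529317 top pts 118 [0.6337 0.2312] [0.6134 0.2318] [(array([0.6122, 0.2335]), np.float64(85.875), np.float64(11.25), np.float64(9.5))]
bush z 0.049232156724362874 top pts 91 [0.4451 0.2692] [0.4463 0.2694] [(array([0.4484, 0.2704]), np.float64(66.4375), np.float64(10.25), np.float64(8.25))]
```

>>> jog_arm(
  deltas=[
    [[1,-0.1885,-0.1506,0,0,0,0],[1,-0.1885,-0.1506,0,0,0,0],[1,-0.1885,-0.1506,0,0,0,0],[1,-0.1885,-0.1506,0,0,0,0],[1,-0.1885,-0.1506,0,0,0,0],[1,-0.1885,-0.1506,0,0,0,0],[1,-0.1885,-0.1506,0,0,0,0],[1,-0.1885,-0.1506,0,0,0,0],[1,-0.1885,-0.1506,0,0,0,0],[1,-0.1885,-0.1506,0,0,0,0],[1,-0.1885,-0.1506,0,0,0,0],[1,-0.1885,-0.1506,0,0,0,0],[1,-0.1885,-0.1506,0,0,0,0],[1,-0.1885,-0.1506,0,0,0,0],[1,-0.1885,-0.1506,0,0,0,0],[1,-0.1885,-0.1506,0,0,0,0],[1,-0.1885,-0.1506,0,0,0,0],[1,-0.1885,-0.1506,0,0,0,0],[1,-0.1885,-0.1506,0,0,0,0],[1,-0.1885,-0.1506,0,0,0,0]],
  ],
)

```text
t: 2.27
position: [0.5706, -0.0704, 0.2135]
ee_rot: [0.146, 0.989, 0.0, 0.0]
contact_force: [0.8, 1.1, 0.0]
grip_width: 0.0001
```

```bash
cat >> h.py <<'E'
def go(p,z=None):
    s=bot.state(); d=np.array(p if z is None else [p[0],p[1],z])-s["position"]
    t=R.from_quat(s["ee_rot"]).inv().apply(d)/.15
    print("pos",s["position"].round(4),"t",round(s["t"],2),"units",t.round(3),"rows>=",int(np.ceil(np.linalg.norm(d)/.0417)), "rot",(R.from_quat(s["ee_rot"]).as_matrix()[:2,:2]).round(3).tolist())
c=np.array([.582,-.136]);a=np.radians(-16.75);RT=np.array([[np.cos(a),-np.sin(a)],[np.sin(a),np.cos(a)]])
H=[c+RT@np.array([x,y])/1000 for x in(-31,31) for y in(-62,0,62)]
E
python3 -c "
from h import *
print(np.round(H,4)); go(H[2],.082); print(bot.state()['contact_force'])"
```

```text
[[ 0.5344 -0.1864]
 [ 0.5523 -0.1271]
 [ 0.5702 -0.0677]
 [ 0.5938 -0.2043]
 [ 0.6117 -0.1449]
 [ 0.6296 -0.0856]]
pos [ 0.5706 -0.0704  0.2135] t 2.27 units [0.008 0.016 0.877] rows>= 4 rot [[-0.958, 0.288], [0.288, 0.958]]
[0.8456366  1.12303432 0.00908536]
```

>>> jog_arm(
  deltas=[
    [[1,0,0,0.22,0,0,0],[1,0,0,0.22,0,0,0],[1,0,0,0.22,0,0,0],[1,0,0,0.2,0,0,0],[1,0,0,0.013,0,0,0],[1,0,0,0.013,0,0,0],[1,0,0,0,0,0,0]],
  ],
)

```text
t: 2.85
position: [0.5703, -0.0686, 0.0817]
ee_rot: [0.145, 0.989, 0.0, 0.0]
contact_force: [0.7, -0.7, -0.3]
grip_width: -0.0
```

>>> jog_arm(
  deltas=[
    [[1,0,0,0.0133,0,0,0],[1,0,0,0.0133,0,0,0],[1,0,0,0.0067,0,0,0],[1,0,0,0,0,0,0]],
  ],
)

```text
t: 3.18
position: [0.5703, -0.0686, 0.0764]
ee_rot: [0.145, 0.989, 0.0, 0.001]
contact_force: [-0.6, 0.1, 0.3]
grip_width: 0.0009
```

>>> jog_arm(
  deltas=[
    [[1,0,0,0.0067,0,0,0],[1,0,0,0.0067,0,0,0],[1,0,0,0,0,0,0]],
  ],
)

```text
t: 3.43
position: [0.5703, -0.0686, 0.0763]
ee_rot: [0.145, 0.989, -0.0, 0.001]
contact_force: [-3.2, 1.1, 7.9]
grip_width: 0.0004
```

>>> jog_arm(
  deltas=[
    [[1,0,0,0.0133,0,0,0],[1,0,0,0.0067,0,0,0],[1,0,0,0,0,0,0]],
  ],
)

```text
t: 3.68
position: [0.5704, -0.0686, 0.0762]
ee_rot: [0.145, 0.989, -0.0, 0.001]
contact_force: [-7.2, 0.9, 18.9]
grip_width: 0.0005
```

>>> jog_arm(
  deltas=[
    [[1,0,0,-0.1333,0,0,0],[1,0,-0.2067,0,0,0,0],[1,0,-0.2067,0,0,0,0],[1,0,0,0,0,0,0],[1,0,0,0.08,0,0,0],[1,0,0,0.02,0,0,0],[1,0,0,0.0133,0,0,0],[1,0,0,0.0133,0,0,0],[1,0,0,0.0067,0,0,0],[1,0,0,0,0,0,0]],
  ],
)

```text
t: 4.52
position: [0.5521, -0.1279, 0.0707]
ee_rot: [0.145, 0.989, -0.0, 0.0]
contact_force: [-0.8, -2.5, 2.9]
grip_width: 0.001
```

>>> jog_arm(
  deltas=[
    [[1,0,0,-0.1333,0,0,0],[1,0,-0.2067,0,0,0,0],[1,0,-0.2067,0,0,0,0],[1,0,0,0,0,0,0],[1,0,0,0.08,0,0,0],[1,0,0,0.02,0,0,0],[1,0,0,0.0133,0,0,0],[1,0,0,0.0133,0,0,0],[1,0,0,0.0067,0,0,0],[1,0,0,0,0,0,0]],
  ],
)

```text
t: 5.35
position: [0.5343, -0.1866, 0.0705]
ee_rot: [0.145, 0.989, 0.0, -0.0]
contact_force: [-0.3, -0.3, 3.7]
grip_width: 0.0006
```

>>> jog_arm(
  deltas=[
    [[1,0,0,-0.1333,0,0,0],[1,-0.2067,0,0,0,0,0],[1,-0.2067,0,0,0,0,0],[1,0,0,0,0,0,0],[1,0,0,0.08,0,0,0],[1,0,0,0.02,0,0,0],[1,0,0,0.0133,0,0,0],[1,0,0,0.0133,0,0,0],[1,0,0,0.0067,0,0,0],[1,0,0,0,0,0,0]],
  ],
)

```text
t: 6.18
position: [0.5944, -0.2047, 0.0762]
ee_rot: [0.145, 0.989, -0.0, 0.003]
contact_force: [-3.6, 2.7, 19.3]
grip_width: 0.0002
```

>>> jog_arm(
  deltas=[
    [[1,0,0,-0.215,0,0,0],[1,0,0,-0.215,0,0,0],[1,0,0,-0.215,0,0,0],[0,0,0,-0.215,0,0,0],[0,0.0635,0.2346,0,0,0,0],[0,0.0635,0.2346,0,0,0,0],[0,0.0635,0.2346,0,0,0,0],[0,0.0635,0.2346,0,0,0,0],[0,0.0635,0.2346,0,0,0,0],[0,0.0635,0.2346,0,0,0,0],[0,0.0635,0.2346,0,0,0,0],[0,0.0635,0.2346,0,0,0,0],[0,0.0635,0.2346,0,0,0,0],[0,0.0635,0.2346,0,0,0,0],[0,0.0635,0.2346,0,0,0,0],[0,0.0635,0.2346,0,0,0,0],[0,0,0,0,0,0,0],[0,0,0,0,0,0,0]],
  ],
)

```text
t: 7.68
position: [0.6034, 0.2338, 0.1976]
ee_rot: [0.143, 0.99, -0.001, -0.002]
contact_force: [-0.5, -0.2, 0.0]
grip_width: 0.0935
```

```bash
python3 -c "
from h import *
go([.6065,.2325,.024])
im,d=grab_frame('scene'); cv2.imwrite('pics/s1.png',cv2.resize(im[110:310,250:500,::-1],None,fx=3,fy=3))"
```

```text
pos [0.6034 0.2338 0.1976] t 7.68 units [-0.026  0.     1.157] rows>= 5 rot [[-0.959, 0.284], [0.284, 0.959]]
```

View pics/s1.png

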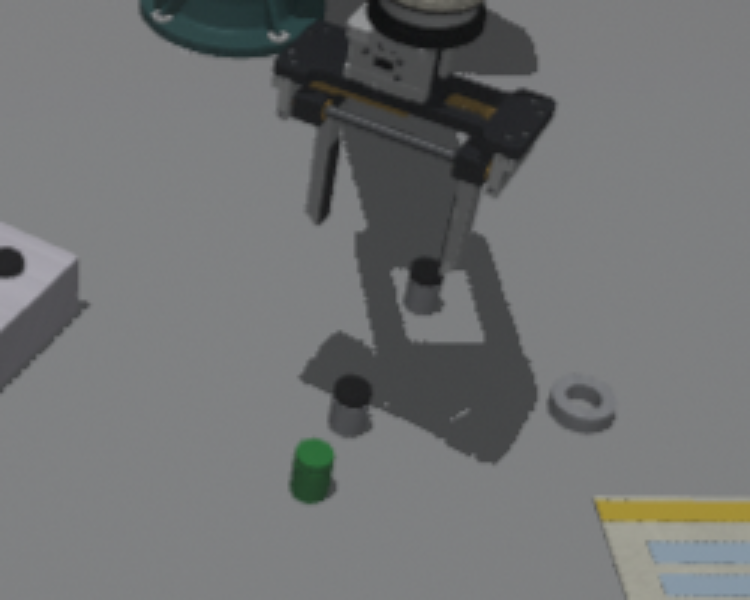

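The gripper (fingertips at crop (320,215) and (455,265)) is above the far bushing at (350,405), with the green look-alike ahead at (312,470). I'll go down and grip.

>>> jog_arm(
  deltas=[
    [[0,-0.026,0,0.2,0,0,0],[0,0,0,0.22,0,0,0],[0,0,0,0.22,0,0,0],[0,0,0,0.2,0,0,0],[0,0,0,0.15,0,0,0],[0,0,0,0.1,0,0,0],[0,0,0,0.067,0,0,0],[0,0,0,0,0,0,0],[0,0,0,0,0,0,0]],
  ],
)

```text
t: 8.48
position: [0.6092, 0.2297, 0.026]
ee_rot: [0.146, 0.989, -0.0, -0.0]
contact_force: [-0.2, 0.4, 0.6]
grip_width: 0.0939
```

```bash
python3 -c "
from h import *
go([.6065,.2325,.024])
im,d=grab_frame('scene'); cv2.imwrite('pics/s2.png',cv2.resize(im[150:290,290:460,::-1],None,fx=4,fy=4))"
```

```text
pos [0.6092 0.2297 0.026 ] t 8.48 units [0.022 0.013 0.013] rows>= 1 rot [[-0.957, 0.289], [0.289, 0.957]]
```

View pics/s2.png

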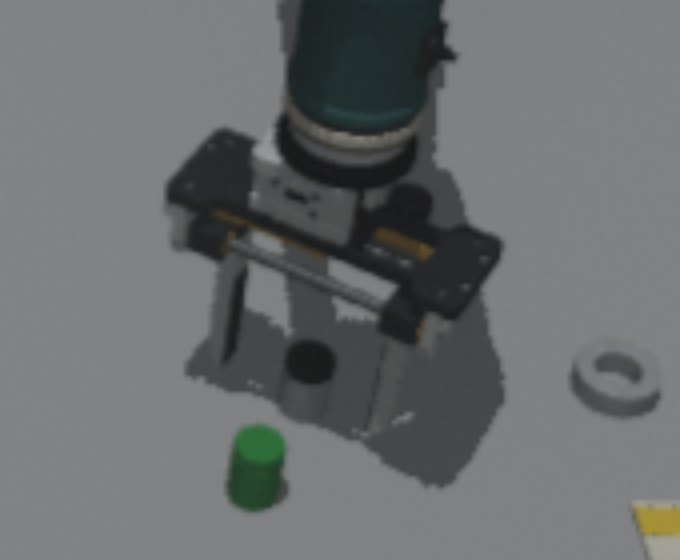

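The bushing (cap at crop (310,362)) stands centred between the fingertips (228,360) and (378,430). I'll close and lift.

>>> jog_arm(
  deltas=[
    [[0,0.012,0.01,0.01,0,0,0],[1,0,0,0,0,0,0],[1,0,0,0,0,0,0],[1,0,0,0,0,0,0],[1,0,0,0,0,0,0],[1,0,0,0,0,0,0],[1,0,0,0,0,0,0],[1,0,0,0,0,0,0]],
  ],
)

```text
t: 9.2
position: [0.608, 0.2329, 0.0245]
ee_rot: [0.145, 0.989, 0.0, -0.0]
contact_force: [-0.5, -0.3, -0.9]
grip_width: 0.0506
```

>>> jog_arm(
  deltas=[
    [[1,0,0,-0.1,0,0,0],[1,0,0,-0.22,0,0,0],[1,0,0,-0.22,0,0,0],[1,0,0,-0.22,0,0,0],[1,0,0,-0.1,0,0,0],[1,0,0,0,0,0,0],[1,0,0,0,0,0,0]],
  ],
)

```text
t: 9.78
position: [0.6085, 0.2331, 0.1545]
ee_rot: [0.145, 0.989, 0.001, 0.001]
contact_force: [-0.4, -0.3, 0.1]
grip_width: 0.004
```

```bash
python3 -c "
from h import *
print(np.round(H,4)); go(H[1],.155)
im,d=grab_frame('scene'); cv2.imwrite('pics/s3.png',cv2.resize(im[100:280,290:460,::-1],None,fx=3.3,fy=3.3))
s=bot.state();print(s['grip_width'],s['contact_force'])"
```

```text
[[ 0.5344 -0.1864]
 [ 0.5523 -0.1271]
 [ 0.5702 -0.0677]
 [ 0.5938 -0.2043]
 [ 0.6117 -0.1449]
 [ 0.6296 -0.0856]]
pos [0.6085 0.2331 0.1545] t 9.78 units [-0.332 -2.407 -0.006] rows>= 9 rot [[-0.958, 0.288], [0.288, 0.958]]
0.0013779214046702442 [-0.82680574 -0.3424415  -0.65361923]
```

View pics/s3.png

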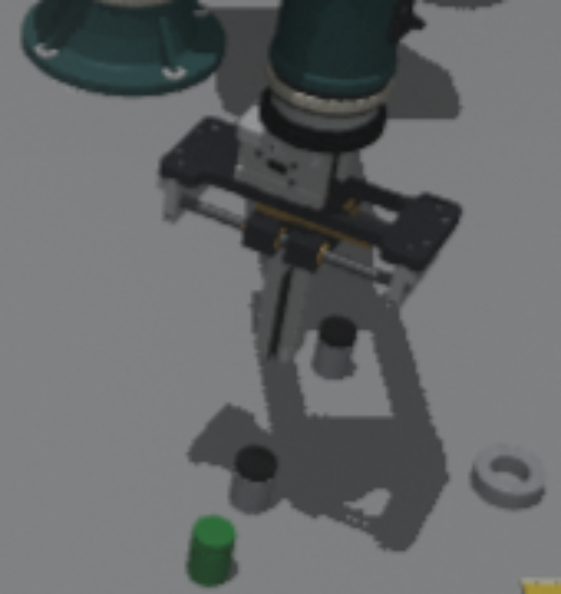

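I lifted too early: the fingers were still at 50 mm, so they shut on nothing. The bushing still stands upright at crop (255,480). I'll open, go down again and wait longer.

>>> jog_arm(
  deltas=[
    [[0.25,0.01,0,0,0,0,0],[0.25,0,0,0,0,0,0],[0.25,0,0,0,0,0,0],[0.25,0,0,0,0,0,0],[0.25,0,0,0,0,0,0],[0.25,0,0,0,0,0,0],[0.25,0,0,0,0,0,0],[0.25,0,0,0,0,0,0],[0.25,0,0,0,0,0,0],[0.25,0,0,0,0,0,0],[0.25,0,0,0,0,0,0],[0.25,0,0,0,0,0,0]],
  ],
)

```text
t: 10.83
position: [0.6066, 0.2333, 0.1536]
ee_rot: [0.145, 0.989, 0.0, 0.0]
contact_force: [-0.1, -0.6, 0.6]
grip_width: 0.0702
```

>>> jog_arm(
  deltas=[
    [[0.25,0,0,0.2,0,0,0],[0.25,0,0,0.2,0,0,0],[0.25,0,0,0.2,0,0,0],[0.25,0,0,0.15,0,0,0],[0.25,0,0,0.08,0,0,0],[0.25,0,0,0.03,0,0,0],[0.25,0,0,0,0,0,0]],
  ],
)

```text
t: 11.42
position: [0.6061, 0.2332, 0.0237]
ee_rot: [0.145, 0.989, -0.0, -0.001]
contact_force: [-0.0, -0.1, -0.2]
grip_width: 0.0704
```

>>> jog_arm(
  deltas=[
    [[1,0,0,0,0,0,0],[1,0,0,0,0,0,0],[1,0,0,0,0,0,0],[1,0,0,0,0,0,0],[1,0,0,0,0,0,0],[1,0,0,0,0,0,0],[1,0,0,0,0,0,0],[1,0,0,0,0,0,0],[1,0,0,0,0,0,0],[1,0,0,0,0,0,0],[1,0,0,0,0,0,0],[1,0,0,0,0,0,0]],
  ],
)

```text
t: 12.42
position: [0.6067, 0.2332, 0.0249]
ee_rot: [0.145, 0.989, -0.0, 0.0]
contact_force: [-1.8, -0.7, 2.8]
grip_width: 0.0293
```

>>> jog_arm(
  deltas=[
    [[1,0,0,-0.1,0,0,0],[1,0,0,-0.22,0,0,0],[1,0,0,-0.22,0,0,0],[1,0,0,-0.22,0,0,0],[1,0,0,-0.1,0,0,0],[1,0,0,0,0,0,0]],
  ],
)

```text
t: 12.92
position: [0.609, 0.2344, 0.1589]
ee_rot: [0.145, 0.989, 0.002, 0.004]
contact_force: [0.2, 0.2, -1.3]
grip_width: 0.0292
```

```bash
python3 -c "
from h import *
go(H[1],.154)
s=bot.state();print(s['grip_width'],s['contact_force'])"
```

```text
pos [0.609  0.2344 0.1589] t 12.92 units [-0.33  -2.417  0.022] rows>= 9 rot [[-0.958, 0.287], [0.287, 0.958]]
0.02918218298756122 [ 0.16902269  0.16193536 -1.29027913]
```

>>> jog_arm(
  deltas=[
    [[1,-0.0288,-0.2004,0,0,0,0],[1,-0.0288,-0.2004,0,0,0,0],[1,-0.0288,-0.2004,0,0,0,0],[1,-0.0288,-0.2004,0,0,0,0],[1,-0.0288,-0.2004,0,0,0,0],[1,-0.0288,-0.2004,0,0,0,0],[1,-0.0288,-0.2004,0,0,0,0],[1,-0.0288,-0.2004,0,0,0,0],[1,-0.0288,-0.2004,0,0,0,0],[1,-0.0288,-0.2004,0,0,0,0],[1,-0.0288,-0.2004,0,0,0,0],[1,-0.0288,-0.2004,0,0,0,0],[1,0,0,0,0,0,0],[1,0,0,0,0,0,0],[1,0,0,0.2,0,0,0],[1,0,0,0.08,0,0,0],[1,0,0,0,0,0,0],[1,0,0,0,0,0,0]],
  ],
)

```text
t: 14.42
position: [0.5514, -0.1255, 0.1095]
ee_rot: [0.145, 0.989, 0.001, -0.002]
contact_force: [0.1, 0.3, -1.7]
grip_width: 0.0294
```

```bash
python3 -c "
from h import *
go(H[1],.090)
im,d=grab_frame('scene'); np.save('s4.npy',d); cv2.imwrite('s4.png',im[:,:,::-1]); cv2.imwrite('pics/s4.png',cv2.resize(im[100:250,160:300,::-1],None,fx=4,fy=4,interpolation=cv2.INTER_CUBIC))
s=bot.state();print(s['grip_width'],s['contact_force'])"
```

```text
pos [ 0.5514 -0.1255  0.1095] t 14.42 units [-0.01  -0.008  0.13 ] rows>= 1 rot [[-0.958, 0.286], [0.286, 0.958]]
0.02972040826258442 [ 0.23697172  0.19635617 -1.23248165]
```

View pics/s4.png

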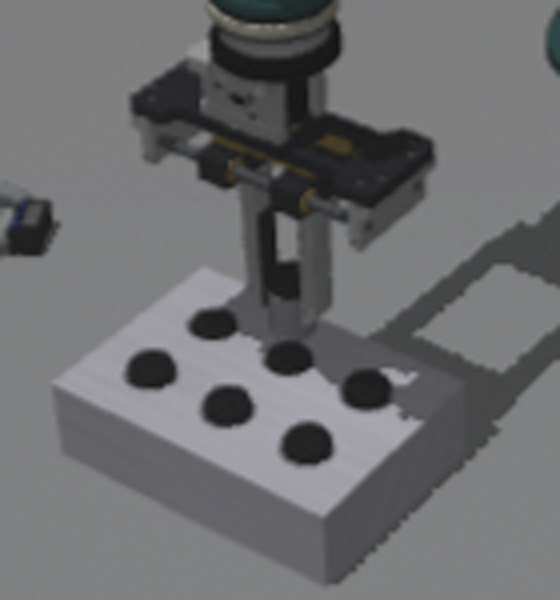

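The held bushing (cap (287,280), steel lower end about (290,340)) hangs just above its disc at crop (289,358). I'll check the alignment by projecting both.

Run:
```python
from h import *
def proj(n,P):
    K,p,M,_=cal(n); c=(np.atleast_2d(P)-p)@M
    return np.stack([K[0,0]*c[:,0]/-c[:,2]+K[0,2],K[1,1]*-c[:,1]/-c[:,2]+K[1,2]],1)
th=np.linspace(0,2*np.pi,60); ring=lambda x,y,z,r:np.stack([x+r*np.cos(th),y+r*np.sin(th),0*th+z],1)
im=cv2.imread('s4.png'); S=6; ox,oy=195,145
big=cv2.resize(im[oy:oy+65,ox:ox+75],None,fx=S,fy=S,interpolation=cv2.INTER_CUBIC)
dr=lambda P,c:cv2.polylines(big,[np.int32(((proj("scene",P)-[ox,oy]+.5)*S))],True,c,1)
x,y,z=bot.state()["position"]; b=z-.0243
dr(ring(x,y,b,.013),(0,255,0)); dr(ring(x,y,b+.002,.015),(0,255,0)); dr(ring(x,y,b+.044,.015),(0,255,0))
for i,h in enumerate(H): dr(ring(h[0],h[1],.0625 if i<2 else .068,.015),(0,0,255))
dr(ring(*H[1],.06,.0185),(255,0,0)); dr(ring(*H[0],.06,.0185),(255,0,0))
cv2.imwrite('pics/s5.png',cv2.resize(big,None,fx=1.7,fy=1.7)[:600])
```

```text
(no output)
```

View pics/s5.png

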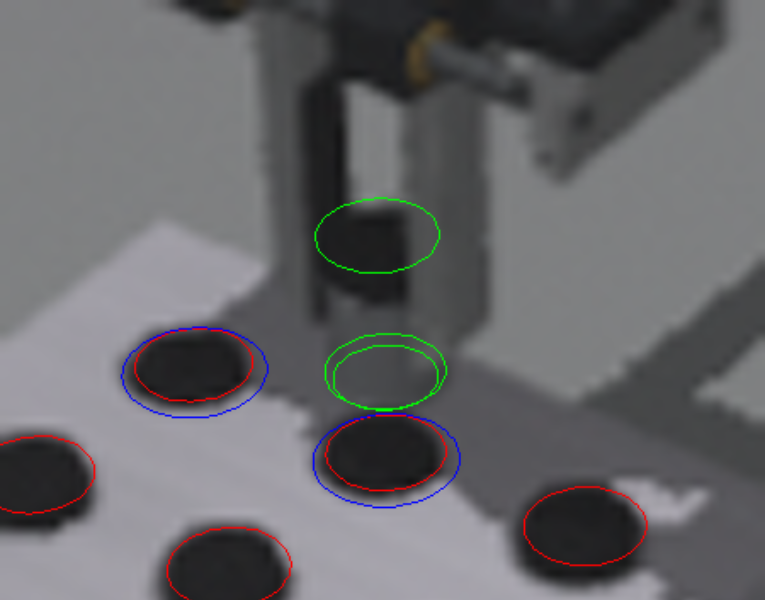

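>>> jog_arm(
  deltas=[
    [[1,0,-0.018,0,0,0,0],[1,0,0,0.06,0,0,0],[1,0,0,0.05,0,0,0],[1,0,0,0.03,0,0,0],[1,0,0,0.02,0,0,0],[1,0,0,0.02,0,0,0],[1,0,0,0,0,0,0],[1,0,0,0,0,0,0]],
  ],
)

```text
t: 15.13
position: [0.5519, -0.1297, 0.0844]
ee_rot: [0.145, 0.989, 0.0, 0.0]
contact_force: [0.2, -0.1, -1.9]
grip_width: 0.0291
```

>>> jog_arm(
  deltas=[
    [[1,0.005,0.008,0.02,0,0,0],[1,0,0,0.02,0,0,0],[1,0,0,0,0,0,0],[1,0,0,0,0,0,0]],
  ],
)

```text
t: 15.47
position: [0.552, -0.1288, 0.079]
ee_rot: [0.145, 0.989, -0.0, 0.001]
contact_force: [-0.5, -1.7, 2.1]
grip_width: 0.0293
```

>>> jog_arm(
  deltas=[
    [[1,0,0,0.013,0,0,0],[1,0,0,0.013,0,0,0],[1,0,0,0.013,0,0,0],[1,0,0,0.007,0,0,0],[1,0,0,0,0,0,0]],
  ],
)

```text
t: 15.88
position: [0.5517, -0.1283, 0.0715]
ee_rot: [0.145, 0.989, 0.0, 0.0]
contact_force: [1.0, -3.2, 3.0]
grip_width: 0.0292
```

>>> jog_arm(
  deltas=[
    [[0.55,0,0,0,0,0,0],[0.55,0,0,0,0,0,0],[0.55,0,0,0,0,0,0],[0.55,0,0,0,0,0,0],[0.55,0,0,-0.03,0,0,0],[0.55,0,0,-0.1,0,0,0],[0.55,0,0,-0.15,0,0,0],[0.55,0,0,-0.04,0,0,0],[1,0,0,0,0,0,0],[1,0,0,0,0,0,0],[1,0,0,0,0,0,0],[1,0,0,0,0,0,0],[1,0,0,0,0,0,0],[1,0,0,0,0,0,0],[1,0,0,0,0,0,0],[1,0,0,0,0,0,0],[1,0,0,0,0,0,0]],
  ],
)

```text
t: 17.3
position: [0.5513, -0.1282, 0.1195]
ee_rot: [0.145, 0.989, 0.0, -0.0]
contact_force: [-0.8, -0.5, -0.7]
grip_width: 0.0003
```

>>> jog_arm(
  deltas=[
    [[1,0,0,0.06,0,0,0],[1,0,0,0.04,0,0,0],[1,0,0,0.02,0,0,0],[1,0,0,0.0133,0,0,0],[1,0,0,0.0133,0,0,0],[1,0,0,0.0133,0,0,0],[1,0,0,0.0133,0,0,0],[1,0,0,0.0133,0,0,0],[1,0,0,0.0133,0,0,0],[1,0,0,0,0,0,0]],
  ],
)

```text
t: 18.13
position: [0.5511, -0.1282, 0.0894]
ee_rot: [0.145, 0.989, 0.0, -0.0]
contact_force: [-1.7, -0.0, 3.4]
grip_width: 0.0006
```

>>> jog_arm(
  deltas=[
    [[1,0,0,0.0133,0,0,0],[1,0,0,0.0133,0,0,0],[1,0,0,0.0133,0,0,0],[1,0,0,0.0133,0,0,0],[1,0,0,0.0133,0,0,0],[1,0,0,0.0133,0,0,0],[1,0,0,0.0067,0,0,0],[1,0,0,0,0,0,0]],
  ],
)

```text
t: 18.8
position: [0.5511, -0.1283, 0.0765]
ee_rot: [0.145, 0.989, -0.0, -0.0]
contact_force: [-2.0, -0.1, 4.1]
grip_width: 0.0004
```

>>> jog_arm(
  deltas=[
    [[1,0,0,0.0133,0,0,0],[1,0,0,0.0067,0,0,0],[1,0,0,0.0067,0,0,0],[1,0,0,0,0,0,0],[1,0,0,0,0,0,0]],
  ],
)

```text
t: 19.22
position: [0.5514, -0.1285, 0.0762]
ee_rot: [0.145, 0.989, -0.0, 0.001]
contact_force: [-8.7, 1.1, 16.7]
grip_width: 0.0005
```

>>> jog_arm(
  deltas=[
    [[1,0,0,-0.2,0,0,0],[0.25,0,0,-0.22,0,0,0],[0.25,0,0,-0.22,0,0,0],[0.25,0,0,-0.2,0,0,0],[0.25,0.1209,0.1946,0,0,0,0],[0.25,0.1209,0.1946,0,0,0,0],[0.25,0.1209,0.1946,0,0,0,0],[0.25,0.1209,0.1946,0,0,0,0],[0.25,0.1209,0.1946,0,0,0,0],[0.25,0.1209,0.1946,0,0,0,0],[0.25,0.1209,0.1946,0,0,0,0],[0.25,0.1209,0.1946,0,0,0,0],[0.25,0.1209,0.1946,0,0,0,0],[0.25,0.1209,0.1946,0,0,0,0],[0.25,0.1209,0.1946,0,0,0,0],[0.25,0.1209,0.1946,0,0,0,0],[0.25,0,0,0,0,0,0],[0.25,0,0,0,0,0,0],[0.25,0,0,0,0,0,0],[0.25,0,0,0,0,0,0]],
  ],
)

```text
t: 20.88
position: [0.4441, 0.2689, 0.1982]
ee_rot: [0.146, 0.989, -0.0, -0.0]
contact_force: [-0.5, -0.2, 0.3]
grip_width: 0.0701
```

```bash
python3 -c "
from h import *
go([.4435,.270,.024])
im,d=grab_frame('scene'); cv2.imwrite('pics/s6.png',cv2.resize(im[100:280,290:460,::-1],None,fx=3.3,fy=3.3))"
```

```text
pos [0.4441 0.2689 0.1982] t 20.88 units [0.006 0.006 1.162] rows>= 5 rot [[-0.957, 0.289], [0.289, 0.957]]
```

View pics/s6.png

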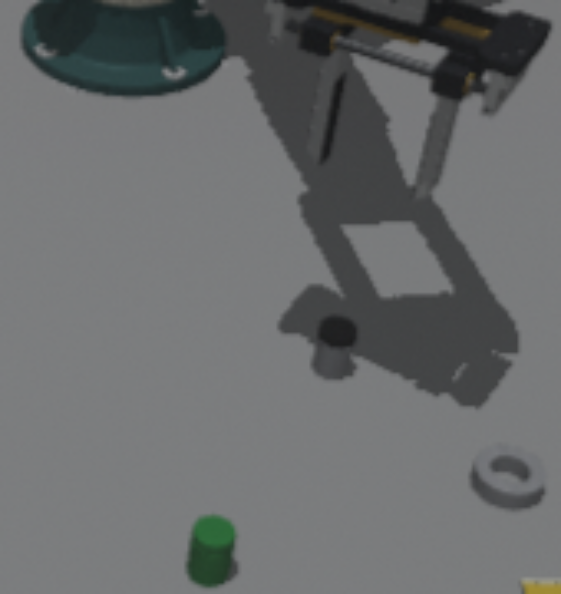

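The second bushing stands upright at crop (335,348), with the gripper above it. I'll go down and grip.

>>> jog_arm(
  deltas=[
    [[0.25,0.006,0.006,0.2,0,0,0],[0.25,0,0,0.22,0,0,0],[0.25,0,0,0.22,0,0,0],[0.25,0,0,0.22,0,0,0],[0.25,0,0,0.16,0,0,0],[0.25,0,0,0.09,0,0,0],[0.25,0,0,0.045,0,0,0],[0.25,0,0,0,0,0,0],[0.25,0,0,0,0,0,0]],
  ],
)

```text
t: 21.68
position: [0.4439, 0.2705, 0.0261]
ee_rot: [0.146, 0.989, 0.0, 0.0]
contact_force: [-0.4, -0.3, -0.1]
grip_width: 0.0706
```

>>> jog_arm(
  deltas=[
    [[1,0,0,0,0,0,0],[1,0,0,0,0,0,0],[1,0,0,0,0,0,0],[1,0,0,0,0,0,0],[1,0,0,0,0,0,0],[1,0,0,0,0,0,0],[1,0,0,0,0,0,0],[1,0,0,0,0,0,0],[1,0,0,0,0,0,0],[1,0,0,0,0,0,0],[1,0,0,0,0,0,0],[1,0,0,0,0,0,0]],
  ],
)

```text
t: 22.68
position: [0.443, 0.2706, 0.0256]
ee_rot: [0.145, 0.989, -0.0, -0.0]
contact_force: [-2.7, -2.7, 4.2]
grip_width: 0.0295
```

>>> jog_arm(
  deltas=[
    [[1,0,0,-0.1,0,0,0],[1,0,0,-0.22,0,0,0],[1,0,0,-0.22,0,0,0],[1,0,0,-0.22,0,0,0],[1,0,0,-0.1,0,0,0],[1,0,0,0,0,0,0]],
  ],
)

```text
t: 23.18
position: [0.4455, 0.2727, 0.159]
ee_rot: [0.145, 0.989, 0.003, 0.004]
contact_force: [-0.4, -0.0, -0.8]
grip_width: 0.0293
```

>>> jog_arm(
  deltas=[
    [[1,-0.1036,-0.1966,0,0,0,0],[1,-0.1036,-0.1966,0,0,0,0],[1,-0.1036,-0.1966,0,0,0,0],[1,-0.1036,-0.1966,0,0,0,0],[1,-0.1036,-0.1966,0,0,0,0],[1,-0.1036,-0.1966,0,0,0,0],[1,-0.1036,-0.1966,0,0,0,0],[1,-0.1036,-0.1966,0,0,0,0],[1,-0.1036,-0.1966,0,0,0,0],[1,-0.1036,-0.1966,0,0,0,0],[1,-0.1036,-0.1966,0,0,0,0],[1,-0.1036,-0.1966,0,0,0,0],[1,-0.1036,-0.1966,0,0,0,0],[1,-0.1036,-0.1966,0,0,0,0],[1,0,0,0.2,0,0,0],[1,0,0,0.08,0,0,0],[1,0,0,0,0,0,0],[1,0,0,0,0,0,0],[1,0,0,0,0,0,0],[1,0,0,0,0,0,0]],
  ],
)

```text
t: 24.85
position: [0.5334, -0.1863, 0.1137]
ee_rot: [0.145, 0.989, -0.0, 0.001]
contact_force: [-0.1, 0.8, -1.8]
grip_width: 0.0294
```

```bash
cat > ov.py <<'E'
from h import *
def proj(n,P):
    K,p,M,_=cal(n); c=(np.atleast_2d(P)-p)@M
    return np.stack([K[0,0]*c[:,0]/-c[:,2]+K[0,2],K[1,1]*-c[:,1]/-c[:,2]+K[1,2]],1)
th=np.linspace(0,2*np.pi,60); ring=lambda x,y,z,r:np.stack([x+r*np.cos(th),y+r*np.sin(th),0*th+z],1)
im=grab_frame('scene')[0][:,:,::-1]; S=10; ox,oy=190,143
big=cv2.resize(im[oy:oy+60,ox:ox+76],None,fx=S,fy=S,interpolation=cv2.INTER_CUBIC)
big=cv2.convertScaleAbs(big,alpha=1.5)
dr=lambda P,c:cv2.polylines(big,[np.int32(((proj("scene",P)-[ox,oy]+.5)*S))],True,c,1)
x,y,z=bot.state()["position"]; b=z-.0253
dr(ring(x,y,b,.013),(0,255,0)); dr(ring(x,y,b+.044,.015),(0,255,0))
for i,h in enumerate(H): dr(ring(h[0],h[1],.0625 if i<1 else .068,.015),(0,0,255))
cv2.imwrite('pics/s7.png',big); print(bot.state()['grip_width']); go([.5332,-.1877,.09])
E
python3 ov.py
```

```text
0.029596749642035233
pos [ 0.5335 -0.1865  0.1139] t 24.9 units [-0.    -0.008  0.159] rows>= 1 rot [[-0.958, 0.286], [0.286, 0.958]]
```

View pics/s7.png

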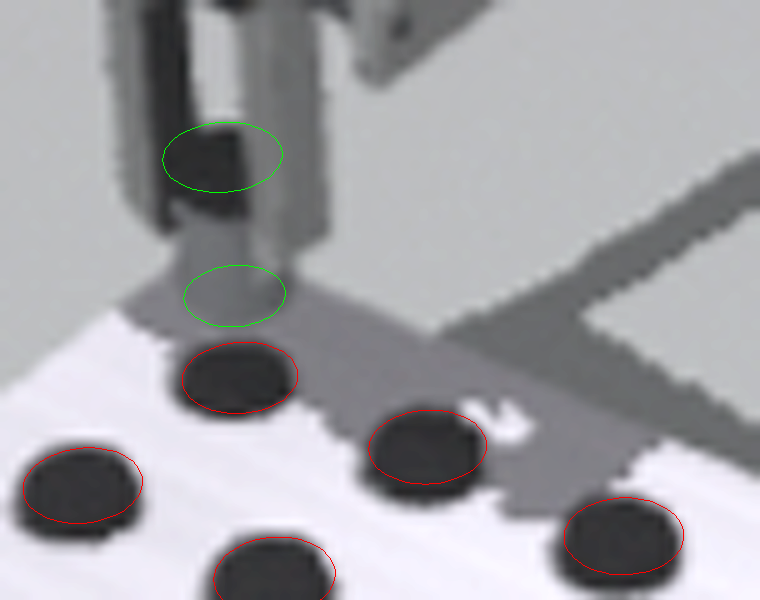

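Bushing 1's cap at (427,447) looks level with its neighbours. The second bushing hangs above the disc at (235,378) and its predicted outline agrees within about 1 mm. I'll insert it.

>>> jog_arm(
  deltas=[
    [[1,0,-0.01,0,0,0,0],[1,0,0,0.06,0,0,0],[1,0,0,0.05,0,0,0],[1,0,0,0.03,0,0,0],[1,0,0,0.02,0,0,0],[1,0,0,0.02,0,0,0],[1,0,0,0.02,0,0,0],[1,0,0,0,0,0,0],[1,0,0,0,0,0,0]],
  ],
)

```text
t: 25.65
position: [0.5325, -0.1886, 0.0828]
ee_rot: [0.145, 0.989, -0.0, 0.0]
contact_force: [-1.2, 0.6, 1.3]
grip_width: 0.0297
```

>>> jog_arm(
  deltas=[
    [[1,0,0,0.02,0,0,0],[1,0,0,0.02,0,0,0],[1,0,0,0,0,0,0],[1,0,0,0,0,0,0]],
  ],
)

```text
t: 25.98
position: [0.5326, -0.1887, 0.0764]
ee_rot: [0.145, 0.989, -0.0, 0.0]
contact_force: [-0.1, 0.9, 2.0]
grip_width: 0.0293
```

Sinking smoothly. I'll go on to TCP 0.072, release, rise and close.

>>> jog_arm(
  deltas=[
    [[1,0,0,0.013,0,0,0],[1,0,0,0.013,0,0,0],[1,0,0,0.003,0,0,0],[1,0,0,0,0,0,0]],
  ],
)

```text
t: 26.32
position: [0.5326, -0.1887, 0.0721]
ee_rot: [0.145, 0.989, -0.0, 0.0]
contact_force: [0.4, 0.5, 3.7]
grip_width: 0.0293
```

>>> jog_arm(
  deltas=[
    [[0.55,0,0,0,0,0,0],[0.55,0,0,0,0,0,0],[0.55,0,0,0,0,0,0],[0.55,0,0,0,0,0,0],[0.55,0,0,-0.03,0,0,0],[0.55,0,0,-0.1,0,0,0],[0.55,0,0,-0.15,0,0,0],[0.55,0,0,-0.04,0,0,0],[1,0,0,0,0,0,0],[1,0,0,0,0,0,0],[1,0,0,0,0,0,0],[1,0,0,0,0,0,0],[1,0,0,0,0,0,0],[1,0,0,0,0,0,0],[1,0,0,0,0,0,0],[1,0,0,0,0,0,0],[1,0,0,0,0,0,0]],
  ],
)

```text
t: 27.73
position: [0.5322, -0.1885, 0.1199]
ee_rot: [0.145, 0.989, 0.0, -0.0]
contact_force: [0.1, -0.5, 0.8]
grip_width: 0.0008
```

>>> jog_arm(
  deltas=[
    [[1,0,0,0.06,0,0,0],[1,0,0,0.04,0,0,0],[1,0,0,0.02,0,0,0],[1,0,0,0.0133,0,0,0],[1,0,0,0.0133,0,0,0],[1,0,0,0.0133,0,0,0],[1,0,0,0.0133,0,0,0],[1,0,0,0.0133,0,0,0],[1,0,0,0.0133,0,0,0],[1,0,0,0,0,0,0]],
  ],
)

```text
t: 28.57
position: [0.532, -0.1884, 0.0897]
ee_rot: [0.145, 0.989, 0.0, -0.0]
contact_force: [-0.9, 0.2, 2.7]
grip_width: 0.0003
```

>>> jog_arm(
  deltas=[
    [[1,0,0,0.0133,0,0,0],[1,0,0,0.0133,0,0,0],[1,0,0,0.0133,0,0,0],[1,0,0,0.0133,0,0,0],[1,0,0,0.0133,0,0,0],[1,0,0,0.0133,0,0,0],[1,0,0,0.0133,0,0,0],[1,0,0,0.0067,0,0,0],[1,0,0,0.0067,0,0,0],[1,0,0,0.0067,0,0,0],[1,0,0,0,0,0,0],[1,0,0,0,0,0,0]],
  ],
)

```text
t: 29.57
position: [0.5332, -0.1889, 0.0764]
ee_rot: [0.145, 0.989, -0.0, 0.002]
contact_force: [-4.4, 2.7, 13.9]
grip_width: 0.0006
```

>>> jog_arm(
  deltas=[
    [[1,0,0,-0.15,0,0,0],[1,0,0,-0.22,0,0,0],[1,0,0,-0.22,0,0,0],[1,0,0,-0.22,0,0,0],[1,0.1,0.1,-0.1,0,0,0],[1,0.15,0.15,0,0,0,0],[1,0.15,0.15,0,0,0,0],[1,0.15,0.15,0,0,0,0],[1,0.15,0.15,0,0,0,0],[1,0.15,0.15,0,0,0,0],[1,0.15,0.15,0,0,0,0],[1,0.1,0.1,0,0,0,0],[1,0,0,0,0,0,0],[1,0,0,0,0,0,0]],
  ],
)

```text
t: 30.73
position: [0.4217, 0.0175, 0.2093]
ee_rot: [0.144, 0.99, -0.0, 0.001]
contact_force: [0.4, -0.5, 0.2]
grip_width: 0.0002
```

Run:
```python
from h import *
im,d=grab_frame('scene'); C=cloud('scene',d)
a=cv2.resize(im[130:260,90:290,::-1],None,fx=3.8,fy=3.8,interpolation=cv2.INTER_CUBIC); cv2.imwrite('pics/s8.png',a)
for i,h in enumerate(H):
    m=(np.linalg.norm(C[...,:2]-h,axis=-1)<.009)&(C[...,2]<.1); print(i,m.sum(),np.median(C[m][:,2]).round(4))
for t in("micrometer","mouse","ring_gauge"): print(t,[np.round(x["bbox"]).tolist() for x in spotter.spot_in(t,"scene")][:1])
```

```text
0 26 0.0697
1 22 0.0699
2 29 0.0686
3 45 0.0671
4 46 0.0676
5 46 0.0669
micrometer [[147.0, 143.0, 171.0, 180.0]]
mouse [[98.0, 192.0, 150.0, 223.0]]
ring_gauge [[434.0, 234.0, 455.0, 257.0]]
```

View pics/s8.png

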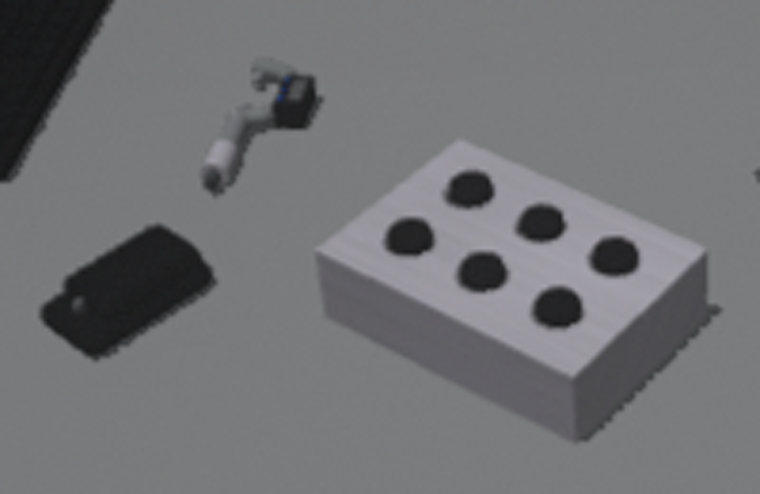

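All six caps look alike and level (new ones at crop (470,188) and (541,222)). The mouse and micrometer are in place.

```bash
python3 -c "
from plant import bot
print(bot.hand_in())"
```

```text
the job is handed in; nothing more can be done
None
```

Both bushings are in the two empty cells, tray_hole0 and tray_hole1, and pressed home. I handed the job in at about 31 s; the limit is 67 s.

- **Finding the cells:** I pressed four discs. Holes 2 and 3 held at about 19 N, while holes 1 and 0 each sank about 5.5 mm at 3–4 N. I did not press 4 and 5, since only two cells are empty.
- **Pressing home:** each bushing stopped hard with the tool at the same height as on a stored cap, 76.2 mm. Hole 1 read 76.2 mm at 16.7 N and hole 0 read 76.4 mm at 13.9 N.
- **One failed grasp:** on the first bushing I lifted before the fingers had closed, so they came up empty. It stayed upright, and the second try held.
- **Final check that disagreed slightly:** the camera depth put the two new caps at 69.7 and 69.9 mm, against 66.9–68.6 mm for the stored ones. The stored discs read 67.3–70.3 mm before I started, so I took this as noise and trusted the touch heights.
- **Bystanders:** the final picture and detections showed the micrometer, mouse and ring gauge where they were, to within a few pixels.

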